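Re-index the length stop one hole nearer the saw guide

ROBOT

A 6-joint arm with a two-finger parallel gripper is mounted at the origin on the work surface. World frame = base frame: x ahead of the robot, y to its left, z up, the work surface at z = 0. Lengths are in m, angles in degrees, forces in N, time in s.
With the tool pointing down it reaches from about 0.3 to 0.75 m from the base axis. Payload 8.5 kg.
Tool frame: the origin (TCP) lies on the centre line of the jaws, within the pads' length; the fingertips stand 17 mm ahead of it and the grasp point (between the pads) lies 2 mm behind it; z points along the fingers, y is the line along which they close (so a half turn about z gives the same grasp; the last joint's range is limited). The gripper opens to 85 mm and grips with 20 to 120 N. Pads are 22 mm wide; open, the fingers measure 114 mm over their backs; the gripper's body (76 mm by 85 mm) begins 54 mm behind the grasp point. The pads swing forward as they close: fully open they stand 13 mm farther back than shut.
Start: joints at [-82.752, 21.807, 74.336, -0, 83.858, -12.336], TCP at [0.184, -0.518, 0.248] pointing down, gripper open.
Joint ranges: [-178.18, 178.18], [-50.72, 133.34], [12.68, 142.11], [-81.47, 261.47], [9.98, 163.14], [-165.26, 165.26]. Speed limits (degrees/s): [136.94, 136.94, 180, 180, 180, 180].

INTERFACE

Orientations are given as a 3x3 rotation matrix whose columns are the frame's x, y, z axes.
In Python, from rig import env gives the robot as it stands.
- The arm moves only by the shell command python3 -m handwheel 'ROWS' [OPENING] [FORCE]. ROWS is JSON, a list that holds one entry, the list of rows, each a list of 4 numbers: the shift along the tool's x, y, z in m, then the turn about the tool's z in rad. In form: [[[x, y, z, roll], ...]]. A call has 1 to 5 rows; each row shifts and turns the commanded pose from where the row before left it, along the tool's axes as they then stand; what a row does not reach is not made up. A row lasts 1/12 s, in which the tool goes at most 41.7 mm and 7.16 degrees, less where a joint would pass 70% of its speed; a pose out of reach is approached as far as the arm can. A call is refused whole if a number of a shift passes 0.0417 or a number of a turn 0.125, either way. A call with a gripper value outside its range is refused whole. OPENING is the opening in per cent of the stroke, from 0 (shut) to 100 (fully open), set as the call begins (- or left out, the last holds). The fingers move at their own pace and stop on an object; FORCE is the grip in N (left out, the last holds). Time passes only in rows, so rows that do not move let the fingers close. It gives the time, the measured TCP pose, the force and the opening at its end, in the units of the state.
- env.observe(): the state, without advancing time (a new reading comes with each control period).
- env.get_image(name): name is "side" or "top" or "wrist"; returns (picture, depth): 480x640x3 uint8, red, green, blue; 480x640 float32, m along the optical axis (not along the pixel's ray), 0 where there is no reading.
- env.camera_params(name): a dict with "K" (3x3 intrinsics, pixels), "rvec" (rotation vector, rad) and "tvec" (3), from world to camera coordinates, as OpenCV has them. Camera axes: x right, y down, z forward; pixel columns grow to the right and rows downward; lengths in m; the calibration is good to about 2 mm. A picture is of the moment at which its call begins: read the wrist's pose just before it. camera_params takes no time and is no camera call; for the wrist camera it gives the pose at the moment of the call.
- env.close_job(): hands the job in, once; it reports no verdict.
The state is a dict: "time_s": time; "q": joint angles; "qvel": joint speeds; "joint_efforts": joint torques, N m; "position": TCP position; "tool_rot": TCP orientation; "ft_force": force on the tool from outside, world axes, zero at the start; "wrist_torque": the same for the moment, N m; "grip_width": finger opening in m.
Only numpy, scipy, OpenCV 4.12 (cv2) and the standard library are available. Lean on these libraries where they do the work, as an engineer would, in place of code of your own. Each camera call takes 0.05 s, during which the arm holds its last target. There are 200 camera calls.

TASK

The next pieces are to be cut one step shorter: draw the loose safety pin up out of the stop carriage, park it upright in the notch of the pin rest block, resting on its collar, and let go of it. Then pull up the spring plunger by its black knob, slide the carriage along the rail to the next hole towards the slotted saw guide, let the plunger down into that hole and press it fully home. Finish while still holding the knob pressed fully down (it springs up if you let go), and leave the other things on the bench undisturbed.

Things in the scene. Friction and masses are not known exactly. Their poses are not given: they have to be found in the camera images.
- jig: Fixed length-stop jig: plywood board 220 x 520 x 18 mm with an aluminium index rail 110 x 300 mm on it, rail top 48 mm above the bench. Origin on the bench under the middle hole of the rail lengthwise; local y runs along the rail, z up, local x across it. Two rows of 13 mm square holes, 50 mm apart along y (at y = -100, -50, 0, 50, 100 mm): the plunger's row at local x = 10 mm, the safety pin's row at local x = -50 mm.
- carriage (a joint): Position of the grey stop carriage along the rail (m), growing along the jig's local +y; starts at 0, plunger and safety pin in the middle holes (about 1.5 mm of play). It slides freely with about 2 N of friction once the pin is out and the plunger is up. The carriage is 60 mm long (y), its top is 75 mm above the bench; it never turns.
- index (a point): Point on the carriage's top face on the plunger's axis (75 mm above the bench, local x = 10 mm of the jig). Moves with the carriage, not with the plunger.
- plunger (a joint): Height of the spring plunger in the carriage (m), up is positive: 0 = pressed fully home (hard stop), about 0.006 = where its spring leaves it when untouched in a hole (pin 12 mm deep in the hole), 0.018 and more = its 10 mm round-nosed pin is clear of the rail, 0.030 = upper stop. Spring 450 N/m both ways: about 3 N to press home, 6 N to pull it clear, 11 N at the upper stop. Let down between holes, it rides on the rail at 0.018.
- knob: Black knob on the plunger, 28 mm diameter, 28 mm tall, origin at the centre of its underside, on the plunger's axis; the underside is 94 mm above the bench when the plunger is at 0 (100 mm untouched). A steel bushing 24 mm wide and 12 mm high stands under it on the carriage. z up.
- knob_top (a point): Centre of the knob's top face (122 mm above the bench with the plunger at 0, 128 mm untouched).
- pin: Loose steel safety pin, 110 g: round shank 9 mm diameter, 50 mm long below a 26 mm collar that is 4 mm thick; above the collar a round grip 18 mm diameter and 41 mm tall. Origin on its axis at the underside of the collar, z up along the grip. It starts standing in the carriage's 13 mm bore, 60 mm across the rail from the plunger (local x = -50 mm of the jig), collar on the carriage top (75 mm above the bench), and locks the carriage. It must rise 50 mm to come out.
- pin_rest: Fixed oak block 60 x 65 x 75 mm, origin on the bench under its centre, z up. A notch 15 mm wide and open at the top runs from its local -x face to 14 mm past the centre, along local x, down to the bench.
- notch (a point): Where the pin is parked: on the block's top face (75 mm above the bench), in the middle of the notch's width; the notch goes on 30 mm towards local -x and 14 mm towards local +x. The point's axes are those of the block. The pin is lowered from above, collar resting on both cheeks.
- saw_guide: Slotted saw guide fixed on one end of the jig's board: two wooden cheeks 110 mm long and 62 mm tall with a saw slot of 8 mm between them, across the rail; top 90 mm above the bench. Its origin is 210 mm along local y from the middle hole, on the line of the plunger's row, 18 mm above the bench. It can be at either end.
- end_block: Plain low wooden block, 110 x 56 x 30 mm, without a slot, fixed on the other end of the board, 210 mm from the middle hole; origin at the centre of its underside.
- tape: Bystander: yellow and black tape measure, 62 x 44 x 58 mm, origin under its centre.
- offcut: Bystander: softwood offcut 70 x 45 x 45 mm, origin under its centre.
- glue: Bystander: white glue bottle, 60 mm diameter, 170 mm tall, origin under its centre.
- hammer: Bystander: hammer 280 mm long lying on the bench.
Things that resemble listed ones, but are neither listed nor needed, are in the scene too. Leave any orange or purple look-alike of the pin_rest alone.

How it is judged:
By the outcome, as a careful person would: the job done as asked, in the order asked, and still so for the second after the job is handed in, while the arm keeps its last pose, push and grip.
It also fails if it takes over 51 s, if anything falls off the work surface, if the arm or the gripper's body presses on something with over 40 N, if the wrist force passes 120 N, or if a joint passes its speed limit or range.

## Working session

There is one attempt and no reset: what is moved stays moved. The work goes in short steps, Python scripts to look and compute and a shell command to move; the robot and the scene stay as the last step left them, time stands still between calls to the robot, and variables do not carry over. Pictures are saved under pics/ and viewed, on a budget of 10 in all, crops included, one or two more only if the job needs it, and the job is handed in when it is done.

```bash
ls; mkdir -p pics
cat > h.py <<'E'
import numpy as np, cv2, pickle
from rig import env
def cam(n):
    p=env.camera_params(n); R=cv2.Rodrigues(np.array(p["rvec"],float))[0]
    return np.array(p["K"]),R,np.array(p["tvec"],float).ravel()
def ray(c,u,v,z):
    K,R,t=c; C=-R.T@t; d=R.T@np.linalg.inv(K)@np.array([u,v,1.]); return C+d*(z-C[2])/d[2]
def proj(c,P):
    K,R,t=c; q=K@(R@np.array(P,float)+t); return q[:2]/q[2]
def snap(n,f):
    c=cam(n); im,d=env.get_image(n); cv2.imwrite(f"pics/{f}.png",im[:,:,::-1]); np.savez(f"pics/{f}.npz",im=im,d=d); pickle.dump(c,open(f"pics/{f}.pkl","wb")); return c,im,d
def load(f):
    z=np.load(f"pics/{f}.npz"); return pickle.load(open(f"pics/{f}.pkl","rb")),z["im"],z["d"]
E
python3 - <<'E'
from h import *
s=env.observe(); print({k:np.round(v,3).tolist() for k,v in s.items()})
for n in("top","side","wrist"):
    c,_,_=snap(n,n+"0"); print(n,np.round(-c[1].T@c[2],3),np.round(c[1][2],2),c[0][0,0])
E
```

```text
pics
{'time_s': 0.0, 'q': [-82.753, 21.842, 74.386, -0.001, 83.858, -12.336], 'qvel': [0.015, -0.117, -0.007, -0.004, -0.016, -0.024], 'joint_efforts': [-0.0, -44.846, -23.127, -0.0, 0.005, -0.0], 'position': [0.184, -0.518, 0.248], 'tool_rot': [[0.942, 0.335, -0.0], [0.335, -0.942, 0.001], [0.0, -0.001, -1.0]], 'ft_force': [-0.045, -0.772, 0.067], 'wrist_torque': [-0.031, 0.03, -0.009], 'grip_width': 0.085}
top [0.302 0.015 1.672] [ 0.2  -0.   -0.98] 596.7964708011825
side [0.238 1.056 0.89 ] [ 0.28 -0.77 -0.57] 502.7865533416633
wrist [ 0.254 -0.494  0.374] [-0.27 -0.1  -0.96] 423.10993334528985
```

View pics/top0.png

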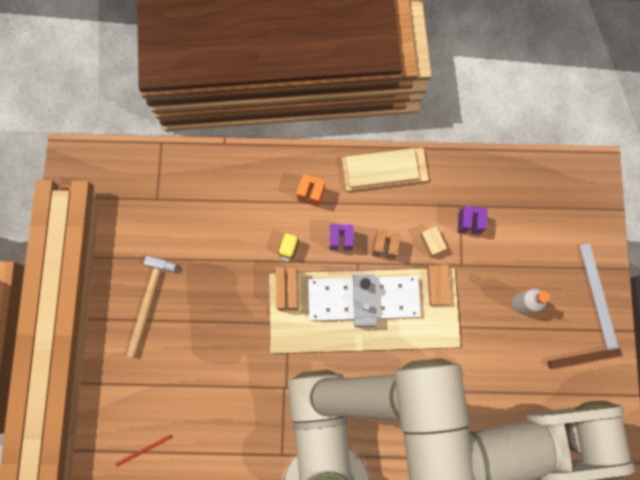

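View pics/side0.png

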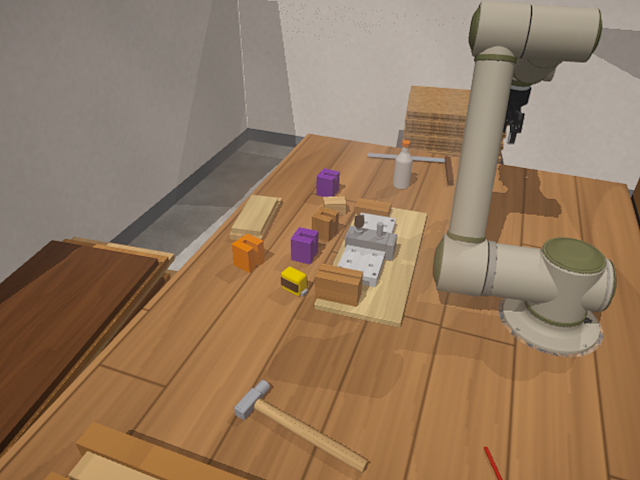

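Run:
```python
from h import *
c,im,d=load("top0")
cv2.imwrite("pics/crop1.png",cv2.resize(im[170:360,260:500,::-1],None,fx=3.3,fy=3,interpolation=cv2.INTER_CUBIC))
for n,u,v,z in [("knob",365,284,.128),("pin",365,306,.12),("rest",387,243,.075),("saw",287,287,.09),("end",440,285,.048),("rest_depth",0,0,0)][:5]:
    print(n,np.round(ray(c,u,v,z),3), d[v,u])
hsv=cv2.cvtColor(im,cv2.COLOR_RGB2HSV)
# rail: white low-sat
m=((hsv[...,1]<40)&(hsv[...,2]>190)).astype(np.uint8); m[:260]=0;m[330:]=0;m[:,:300]=0;m[:,425:]=0
r=cv2.minAreaRect(cv2.findNonZero(m)); b=cv2.boxPoints(r); print(b)
w=np.array([ray(c,u,v,.048)[:2] for u,v in b]); print(w.round(3),w.mean(0).round(4))
```

```text
knob [ 0.526 -0.089  0.128] 1.5550358
pin [ 0.469 -0.09   0.12 ] 1.552963
rest [ 0.648 -0.152  0.075] 1.7135191
saw [0.519 0.117 0.09 ] 1.6458627
end [ 0.539 -0.3    0.048] 1.6373531
[[307.5546  276.08432]
 [418.11282 272.272  ]
 [419.76248 320.11166]
 [309.20425 323.92398]]
[[ 0.556  0.064]
 [ 0.573 -0.241]
 [ 0.442 -0.244]
 [ 0.425  0.056]] [ 0.499  -0.0911]
```

View pics/crop1.png

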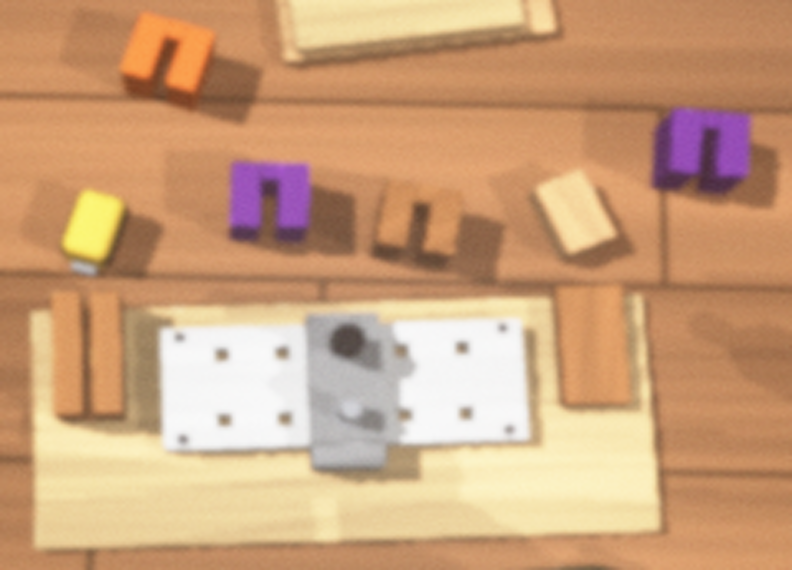

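The white rail shows the carriage with the black knob (365,284) and the pin (365,306). The saw guide with its slot is at the left end (287,287) and the plain block at the right end (440,285).

Pin rest candidates are orange (311,188), purple (342,236), purple (474,220) and oak-brown (387,243). The oak-brown one is the pin_rest, because it is the only wooden one with a notch, and its notch opens towards the robot. The crop confirms it.

```bash
python3 -m handwheel '[[[0,0,0,0.096],[0,0,0,0.096],[0,0,0,0.096],[0.024,-0.0272,0,0],[0.024,-0.0272,0,0]]]' 50
python3 -m handwheel '[[[0.024,-0.0272,0,0],[0.024,-0.0272,0,0],[0.024,-0.0272,0,0],[0.024,-0.0272,0,0],[0.024,-0.0272,0,0]]]'
python3 -m handwheel '[[[0.024,-0.0272,0,0],[0.024,-0.0272,0,0],[0.024,-0.0272,0,0],[0.024,-0.0272,0,0],[0.024,-0.0272,0,0]]]'
python3 -m handwheel '[[[0.024,-0.0272,0,0],[0.024,-0.0272,0,0],[0,0,0,0]]]'
python3 - <<'E'
from h import *
c,im,d=snap("wrist","w1"); s=env.observe(); print(s["time_s"],np.round(s["position"],4),np.round(s["tool_rot"],3).tolist())
E
```

```text
time_s: 0.57
position: [0.229, -0.4612, 0.2476]
tool_rot: [[0.999, 0.05, -0.0], [0.05, -0.999, 0.001], [-0.0, -0.001, -1.0]]
ft_force: [0.7, 0.4, -0.3]
grip_width: 0.0426
time_s: 0.98
position: [0.3426, -0.3174, 0.2482]
tool_rot: [[0.999, 0.054, -0.0], [0.054, -0.999, 0.0], [-0.0, -0.0, -1.0]]
ft_force: [1.5, -0.8, 0.1]
grip_width: 0.0427
time_s: 1.4
position: [0.4551, -0.175, 0.2483]
tool_rot: [[0.999, 0.054, -0.0], [0.054, -0.999, 0.0], [-0.0, -0.0, -1.0]]
ft_force: [-0.5, -0.4, 0.3]
grip_width: 0.0426
time_s: 1.65
position: [0.5017, -0.1155, 0.248]
tool_rot: [[0.998, 0.059, 0.001], [0.059, -0.998, 0.001], [0.001, -0.001, -1.0]]
ft_force: [0.1, 0.3, 0.5]
grip_width: 0.0426
1.7 [ 0.5005 -0.1175  0.2479] [[0.998, 0.058, -0.0], [0.058, -0.998, 0.001], [-0.0, -0.001, -1.0]]
```

View pics/w1.png

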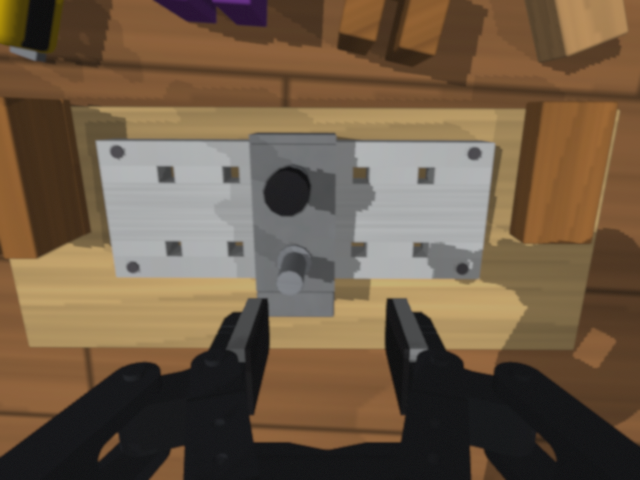

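The knob is at (288,190), the pin top near (290,284) and the saw guide at the far left. The holes are in rows at v≈174 and v≈249, and the oak rest is at the top around (395,25).

Run:
```python
from h import *
c,im,d=load("w1")
r1=[(166,174,100),(231,174,50),(361,175,-50),(426,175,-100)]; r2=[(174,249,100),(236,249,50),(359,249,-50),(421,249,-100)]
A=[];B=[]
for r,x in((r1,10),(r2,-50)):
    for u,v,y in r: A.append((x/1e3,y/1e3)); B.append(ray(c,u,v,.048)[:2])
A=np.array(A);B=np.array(B); a0=A.mean(0);b0=B.mean(0)
H=(A-a0).T@(B-b0);U,_,V=np.linalg.svd(H);R=V.T@U.T;t=b0-R@a0
print("jig",R.round(4).tolist(),t.round(4),"res mm",(1e3*(B-A@R.T-t)).round(1).tolist())
print("knob pred",(R@[.01,0]+t).round(4),"pin pred",(R@[-.05,0]+t).round(4),"next",(R@[.01,.05]+t).round(4))
g=im.max(2)
m=(g<60).astype(np.uint8); m[:150]=0;m[225:]=0;m[:,:255]=0;m[:,320:]=0
n,l,st,ce=cv2.connectedComponentsWithStats(m); i=1+st[1:,4].argmax(); print("knob px",ce[i],st[i]); print(ray(c,*ce[i],.128).round(4),ray(c,*ce[i],.124).round(4))
print("pin",ray(c,290,284,.120).round(4), "depth", d[284,290],d[186,288])
hsv=cv2.cvtColor(im,cv2.COLOR_RGB2HSV)
# world points of rest from depth
K,Rc,tc=c
v,u=np.mgrid[0:120,310:470]; z=d[0:120,310:470]
P=np.stack([(u-K[0,2])/K[0,0]*z,(v-K[1,2])/K[1,1]*z,z],-1)@Rc+(-Rc.T@tc)
s=P[(abs(P[...,2]-.075)<.006)&(z>0)]; print(len(s),s.min(0).round(3),s.max(0).round(3)) if len(s) else print("none",np.nanmin(P[...,2]),P[...,2].max())
print(np.round(P[25,60],3))
```

```text
jig [[0.9984, -0.0565], [0.0565, 0.9984]] [ 0.5181 -0.0913] res mm [[0.3, 0.1], [0.4, 0.1], [-0.1, -0.0], [-0.0, -0.0], [-0.4, 0.1], [-0.2, -0.2], [-0.0, 0.1], [0.1, -0.1]]
knob pred [ 0.5281 -0.0907] pin pred [ 0.4682 -0.0941] next [ 0.5253 -0.0408]
knob px [287.54266592 190.81650864] [ 264  166   47   50 1793]
[ 0.53   -0.0913  0.128 ] [ 0.5292 -0.091   0.124 ]
pin [ 0.4677 -0.0942  0.12  ] depth 0.2730351 0.24709779
3653 [ 0.615 -0.184  0.069] [ 0.648 -0.116  0.079]
[ 0.63  -0.136  0.076]
```

```bash
python3 -m handwheel '[[[-0.0155,-0.0127,0.01,0],[-0.0156,-0.0126,0.02,0],[0,0,0.03,0],[0,0,0.02,0],[0,0,0,0]]]' 50 30
python3 - <<'E'
from h import *
c,im,d=snap("wrist","w2"); s=env.observe(); print(s["time_s"],np.round(s["position"],4),np.round(s["tool_rot"],3).tolist())
P=np.array([.468,-.094,.12]); print(proj(c,P))
E
```

```text
time_s: 2.12
position: [0.4648, -0.0961, 0.1652]
tool_rot: [[0.999, 0.053, -0.006], [0.053, -0.999, 0.003], [-0.006, -0.003, -1.0]]
ft_force: [-0.6, 0.6, -0.1]
grip_width: 0.0428
2.1667 [ 0.466  -0.0966  0.1673] [[0.999, 0.053, -0.003], [0.053, -0.999, 0.001], [-0.003, -0.002, -1.0]]
[320.96641398 280.50786841]
```

View pics/w2.png

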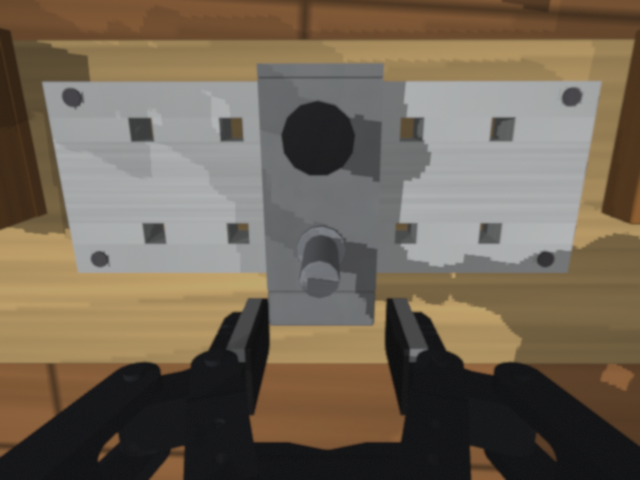

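The pin top is at (320,278), where I predicted, between the jaws at (268/387, 310). I'll make a small correction, descend and grip.

```bash
python3 -m handwheel '[[[0.0018,-0.0025,0.02,0],[0,0,0.022,0],[0,0,0.02,0],[0,0,0,0],[0,0,0,0]]]'
python3 -m handwheel '[[[0,0,0,0],[0,0,0,0],[0,0,0,0],[0,0,0,0],[0,0,0,0]]]' 0 40
```

```text
time_s: 2.58
position: [0.469, -0.0943, 0.1073]
tool_rot: [[0.999, 0.053, 0.0], [0.053, -0.999, -0.0], [0.0, 0.0, -1.0]]
ft_force: [-0.0, -0.7, -0.7]
grip_width: 0.0433
time_s: 3.0
position: [0.4694, -0.0941, 0.1079]
tool_rot: [[0.999, 0.054, 0.003], [0.054, -0.999, -0.002], [0.003, 0.002, -1.0]]
ft_force: [-1.2, -0.0, 7.7]
grip_width: 0.0168
```

```bash
python3 -m handwheel '[[[0,0,-0.01,0],[0,0,-0.015,0],[0,0,-0.02,0],[0,0,0,0]]]'
python3 -m handwheel '[[[0,0,-0.03,0],[0,0,-0.03,0],[0,0,-0.02,0],[0,0,0,0]]]'
python3 - <<'E'
from h import *
c,im,d=snap("wrist","w3"); s=env.observe(); print(s["time_s"],np.round(s["position"],4),np.round(s["tool_rot"],3).tolist(),s["grip_width"])
E
```

```text
time_s: 3.33
position: [0.47, -0.0942, 0.1547]
tool_rot: [[0.999, 0.054, 0.006], [0.054, -0.999, -0.003], [0.006, 0.003, -1.0]]
ft_force: [1.5, -0.3, 0.1]
grip_width: 0.0166
time_s: 3.67
position: [0.4698, -0.0942, 0.2349]
tool_rot: [[0.999, 0.054, 0.007], [0.054, -0.999, -0.003], [0.006, 0.004, -1.0]]
ft_force: [-0.5, -1.2, -0.2]
grip_width: 0.017
3.7167 [ 0.4691 -0.0939  0.2325] [[0.999, 0.054, 0.003], [0.054, -0.999, -0.002], [0.003, 0.002, -1.0]] 0.01635411570907178
```

View pics/w3.png

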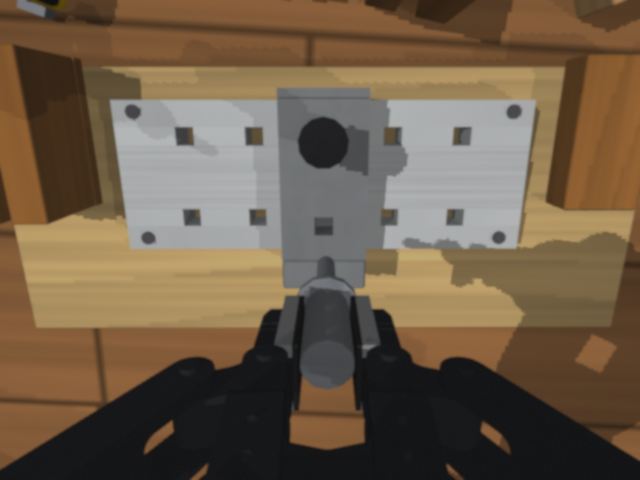

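The pin is out and hangs upright between the jaws (tip at (325,265), grip top at (328,365)). The empty bore shows at (323,226). I'll move next to the rest for a look.

```bash
python3 -m handwheel '[[[0.018,0.0105,0,0],[0.03,0.017,0,0],[0.03,0.017,0,0],[0.02,0.0115,0,0],[0.01,0.006,0,0]]]'
python3 -m handwheel '[[[0,0,0,0],[0,0,0,0]]]'
python3 - <<'E'
from h import *
c,im,d=snap("wrist","w4"); s=env.observe(); print(s["time_s"],np.round(s["position"],4),np.round(s["tool_rot"],3).tolist(),s["grip_width"])
E
```

```text
time_s: 4.13
position: [0.5813, -0.1509, 0.2284]
tool_rot: [[0.999, 0.053, -0.003], [0.053, -0.999, 0.001], [-0.003, -0.001, -1.0]]
ft_force: [-0.9, 0.5, -1.5]
grip_width: 0.0167
time_s: 4.3
position: [0.5793, -0.1496, 0.2292]
tool_rot: [[0.999, 0.054, -0.003], [0.054, -0.999, 0.002], [-0.003, -0.002, -1.0]]
ft_force: [-0.9, 1.5, -1.5]
grip_width: 0.0165
4.35 [ 0.579  -0.1493  0.2299] [[0.999, 0.054, -0.003], [0.054, -0.999, 0.001], [-0.002, -0.001, -1.0]] 0.016883956983888972
```

View pics/w4.png

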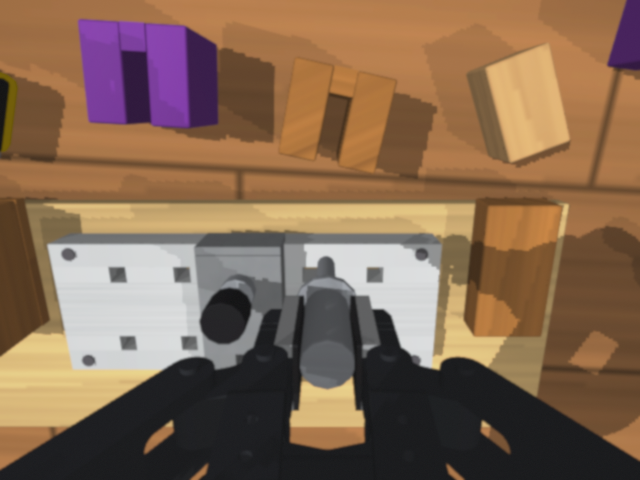

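The oak rest is at about (338,115), its notch running from the near face to about (340,95). I'll measure its top face from the depth image.

Run:
```python
from h import *
c,im,d=load("w4"); K,R,t=c
v,u=np.mgrid[30:190,260:420]; z=d[30:190,260:420]
P=np.stack([(u-K[0,2])/K[0,0]*z,(v-K[1,2])/K[1,1]*z,z],-1)@R+(-R.T@t)
m=((z>0)&(abs(P[...,2]-.075)<.012)).astype(np.uint8)
n,l,st,ce=cv2.connectedComponentsWithStats(m); i=1+st[1:,4].argmax(); m=(l==i)
print("z med",np.median(P[m][:,2]),st[i])
Q=np.array([ray(c,a,b,.075)[:2] for a,b in zip(u[m],v[m])])
(cx,cy),wh,ang=cv2.minAreaRect((Q*1000).astype(np.float32)); print("rect",cx,cy,wh,ang)
print(np.round(cv2.boxPoints(((cx,cy),wh,ang)),1).tolist())
# notch frame: local x axis direction = the box side nearest world +x (or whichever)
for a in (ang,ang+90):
    ex=np.array([np.cos(np.radians(a)),np.sin(np.radians(a))]); 
    if abs(ex[0])>.7: 
        ex*=np.sign(ex[0]); ey=np.array([-ex[1],ex[0]]); q=Q*1000-[cx,cy]; X=q@ex;Y=q@ey
        print("ex",ex,"yaw",np.degrees(np.arctan2(ex[1],ex[0])))
        for lo in range(-30,30,6):
            s=Y[(X>lo)&(X<lo+6)]; s=np.sort(s); g=np.diff(s); k=g.argmax(); print(lo,s[0].round(1),s[-1].round(1),"gap",s[k].round(1),s[k+1].round(1))
c=load("w3")[0]
```

```text
z med 0.07546554352701129 [  18   27  119  117 8386]
rect 649.8424072265625 -151.98110961914062 (64.76318359375, 59.90016555786133) 81.06399536132812
[[615.2000122070312, -179.3000030517578], [674.4000244140625, -188.60000610351562], [684.5, -124.5999984741211], [625.2999877929688, -115.30000305175781]]
ex [ 0.98786245 -0.15533119] yaw -8.93600463867188
-30 -32.4 32.4 gap -7.0 7.5
-24 -32.3 32.3 gap -7.1 7.5
-18 -32.3 32.4 gap -7.1 7.5
-12 -32.3 32.3 gap -6.9 7.5
-6 -32.4 32.4 gap -7.0 7.5
0 -32.4 32.3 gap -6.9 7.5
6 -32.3 32.4 gap -7.0 7.5
12 -32.3 32.3 gap -32.3 -32.1
18 -32.3 32.4 gap -15.8 -15.7
24 -32.4 32.3 gap -32.3 -32.2
```

```bash
python3 -m handwheel '[[[0.02,0.0016,0,0],[0.03,0.003,0,0],[0.0217,0.002,0,0],[0,0,0,0],[0,0,0,0]]]'
python3 -m handwheel '[[[0,0,0.02,0],[0,0,0.02,0],[0,0,0.01,0],[0,0,0,0],[0,0,0,0]]]'
python3 - <<'E'
from h import *
c,im,d=snap("wrist","w5"); s=env.observe(); print(s["time_s"],np.round(s["position"],4),np.round(s["tool_rot"],3).tolist(),s["grip_width"])
E
```

```text
time_s: 4.77
position: [0.6513, -0.1519, 0.2304]
tool_rot: [[0.999, 0.055, -0.002], [0.055, -0.999, 0.001], [-0.002, -0.001, -1.0]]
ft_force: [-0.6, -0.2, -0.4]
grip_width: 0.0168
time_s: 5.18
position: [0.6512, -0.1524, 0.1819]
tool_rot: [[0.999, 0.054, -0.0], [0.054, -0.999, 0.0], [-0.0, -0.0, -1.0]]
ft_force: [1.0, -1.2, -1.5]
grip_width: 0.0168
5.2333 [ 0.6517 -0.1526  0.1827] [[0.999, 0.054, 0.001], [0.054, -0.999, -0.001], [0.001, 0.001, -1.0]] 0.016673990518798542
```

View pics/w5.png

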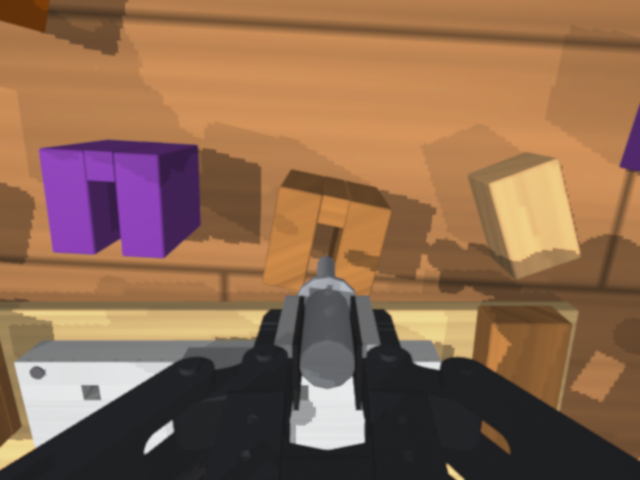

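The shank tip (326,262) sits above the notch between the cheeks. I'll lower it.

```bash
python3 -m handwheel '[[[0,0,0.015,0],[0,0,0.015,0],[0,0,0.015,0],[0,0,0.015,0],[0,0,0,0]]]'
python3 -m handwheel '[[[0,0,0.008,0],[0,0,0.005,0],[0,0,0.003,0],[0,0,0,0],[0,0,0,0]]]'
```

```text
time_s: 5.65
position: [0.651, -0.1523, 0.1197]
tool_rot: [[0.999, 0.054, -0.003], [0.054, -0.999, 0.001], [-0.003, -0.001, -1.0]]
ft_force: [-1.1, 0.7, -1.5]
grip_width: 0.0165
time_s: 6.07
position: [0.6523, -0.1526, 0.1079]
tool_rot: [[0.999, 0.054, 0.003], [0.054, -0.999, -0.001], [0.003, 0.002, -1.0]]
ft_force: [-3.4, 1.6, 9.2]
grip_width: 0.0166
```

```bash
python3 -m handwheel '[[[0,0,0,0],[0,0,0,0],[0,0,0,0],[0,0,0,0]]]' 45
python3 -m handwheel '[[[0,0,-0.015,0],[0,0,-0.03,0],[0,0,-0.03,0],[0,0,-0.025,0],[0,0,0,0]]]'
python3 -m handwheel '[[[-0.02,0,0,0],[-0.03,0,0,0],[-0.02,0,0,0],[0,0,0,0],[0,0,0,0]]]'
python3 - <<'E'
from h import *
c,im,d=snap("wrist","w6"); s=env.observe(); print(s["time_s"],np.round(s["position"],4),np.round(s["tool_rot"],3).tolist(),s["grip_width"])
print(proj(c,[.6505,-.152,.12]),proj(c,[.528,-.0907,.128]))
K,R,t=c
z=d; v,u=np.mgrid[0:480,0:640]
P=np.stack([(u-K[0,2])/K[0,0]*z,(v-K[1,2])/K[1,1]*z,z],-1)@R+(-R.T@t)
for lo,hi in((.112,.128),(.070,.0755),(.0765,.082)):
    m=(z>0)&(P[...,2]>lo)&(P[...,2]<hi)&(abs(P[...,0]-.65)<.02)&(abs(P[...,1]+.152)<.02); print(lo,m.sum(),P[m].mean(0).round(4) if m.any() else "")
E
```

```text
time_s: 6.4
position: [0.6518, -0.1526, 0.1054]
tool_rot: [[0.999, 0.054, 0.0], [0.054, -0.999, -0.0], [0.0, 0.0, -1.0]]
ft_force: [0.6, -0.2, -0.0]
grip_width: 0.0384
time_s: 6.82
position: [0.6533, -0.1531, 0.2113]
tool_rot: [[0.999, 0.054, 0.009], [0.054, -0.999, -0.004], [0.009, 0.004, -1.0]]
ft_force: [0.9, -1.1, 0.7]
grip_width: 0.0383
time_s: 7.23
position: [0.5815, -0.1564, 0.2055]
tool_rot: [[0.999, 0.053, 0.0], [0.053, -0.999, -0.0], [0.0, 0.0, -1.0]]
ft_force: [0.3, 0.8, -0.9]
grip_width: 0.0382
7.2833 [ 0.5822 -0.1564  0.2054] [[0.999, 0.053, 0.001], [0.053, -0.999, -0.0], [0.001, 0.0, -1.0]] 0.038555205939901485
[323.62826472 122.3071231 ] [199.88160138 349.28941993]
0.112 1078 [ 0.6513 -0.1531  0.1204]
0.07 1492 [ 0.6513 -0.152   0.0749]
0.0765 717 [ 0.6528 -0.1529  0.0787]
```

View pics/w6.png

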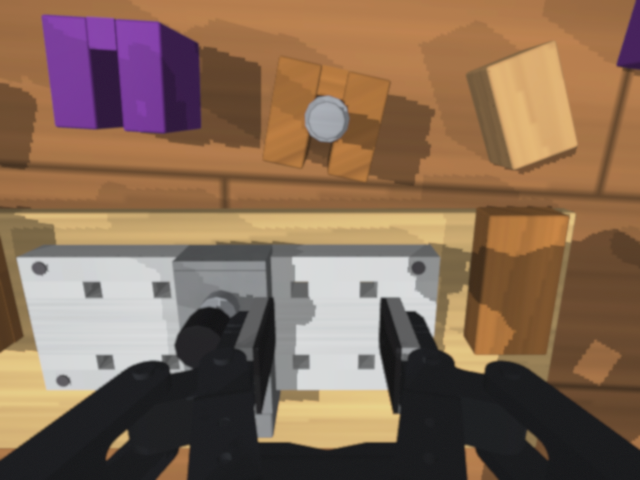

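The pin stands upright in the oak notch at (327,118), grip top at z=0.120 and collar top at 0.079. Now the knob.

```bash
python3 -m handwheel '[[[-0.012,-0.017,0,0],[-0.02,-0.026,0,0],[-0.0131,-0.018,0,0],[-0.005,-0.007,0,0],[0,0,0,0]]]' 58
python3 -m handwheel '[[[0,0,0.02,0],[0,0,0.02,0],[0,0,0,0],[0,0,0,0]]]'
python3 - <<'E'
from h import *
c,im,d=snap("wrist","w7"); s=env.observe(); print(s["time_s"],np.round(s["position"],4),np.round(s["tool_rot"],3).tolist(),s["grip_width"])
K,R,t=c
z=d; v,u=np.mgrid[0:480,0:640]
P=np.stack([(u-K[0,2])/K[0,0]*z,(v-K[1,2])/K[1,1]*z,z],-1)@R+(-R.T@t)
m=(z>0)&(P[...,2]>.125)&(P[...,2]<.132)&(abs(P[...,0]-.53)<.025)&(abs(P[...,1]+.091)<.025)
q=P[m]; print(m.sum(),q.mean(0).round(4),q.min(0).round(4),q.max(0).round(4))
E
```

```text
time_s: 7.7
position: [0.5282, -0.0899, 0.2055]
tool_rot: [[0.998, 0.056, 0.0], [0.056, -0.998, 0.0], [0.0, -0.0, -1.0]]
ft_force: [0.3, -0.7, 0.5]
grip_width: 0.0493
time_s: 8.03
position: [0.5289, -0.0918, 0.1648]
tool_rot: [[0.999, 0.053, -0.001], [0.053, -0.999, 0.0], [-0.001, -0.001, -1.0]]
ft_force: [1.1, 0.1, 0.8]
grip_width: 0.0494
8.0833 [ 0.5292 -0.0918  0.1657] [[0.999, 0.053, 0.001], [0.053, -0.999, -0.0], [0.001, 0.0, -1.0]] 0.049538696027291634
3189 [ 0.5291 -0.0899  0.128 ] [ 0.5139 -0.1036  0.125 ] [ 0.5427 -0.0761  0.1305]
```

```bash
python3 -m handwheel '[[[0,-0.001,0.02,0],[0,0,0.02,0],[0,0,0.01,0],[0,0,0,0],[0,0,0,0]]]'
python3 -m handwheel '[[[0,0,0,0],[0,0,0,0],[0,0,0,0],[0,0,0,0],[0,0,0,0]]]' 0 60
```

```text
time_s: 8.5
position: [0.5287, -0.0904, 0.1161]
tool_rot: [[0.999, 0.054, 0.001], [0.054, -0.999, -0.0], [0.001, 0.0, -1.0]]
ft_force: [-0.9, -0.6, 0.3]
grip_width: 0.0494
time_s: 8.92
position: [0.5287, -0.0903, 0.1159]
tool_rot: [[0.999, 0.054, 0.002], [0.054, -0.999, -0.001], [0.002, 0.001, -1.0]]
ft_force: [2.6, -0.3, 0.1]
grip_width: 0.0264
```

```bash
python3 -m handwheel '[[[0,0,-0.008,0],[0,0,-0.01,0],[0,0,0,0],[0,0,0,0],[0,0,0,0]]]'
```

```text
time_s: 9.33
position: [0.5286, -0.0902, 0.1328]
tool_rot: [[0.999, 0.054, 0.001], [0.054, -0.999, -0.0], [0.001, 0.0, -1.0]]
ft_force: [5.8, -1.5, -7.5]
grip_width: 0.0262
```

```bash
python3 -m handwheel '[[[0,-0.006,0,0],[0,-0.012,0,0],[0,-0.014,0,0],[0,-0.012,0,0],[0,-0.006,0,0]]]'
python3 -m handwheel '[[[0,0,0,0],[0,0,0,0],[0,0,0,0]]]'
python3 - <<'E'
from h import *
c,im,d=snap("wrist","w8"); s=env.observe(); print(s["time_s"],np.round(s["position"],4),s["ft_force"],s["grip_width"])
print(np.round((np.array(s["position"][:2])-[.5181,-.0913])@np.array([[.9984,-.0565],[.0565,.9984]]),4))
E
```

```text
time_s: 9.75
position: [0.5258, -0.0393, 0.1327]
tool_rot: [[0.999, 0.054, 0.001], [0.054, -0.999, -0.0], [0.001, 0.0, -1.0]]
ft_force: [6.6, -1.6, -6.3]
grip_width: 0.0264
time_s: 10.0
position: [0.5258, -0.0395, 0.1326]
tool_rot: [[0.999, 0.054, 0.001], [0.054, -0.999, 0.001], [0.001, -0.001, -1.0]]
ft_force: [6.3, 2.4, -7.1]
grip_width: 0.0255
10.05 [ 0.5258 -0.0396  0.1326] [ 7.05853986  2.40281608 -7.24379318] 0.025905559034938432
[0.0106 0.0512]
```

View pics/w8.png

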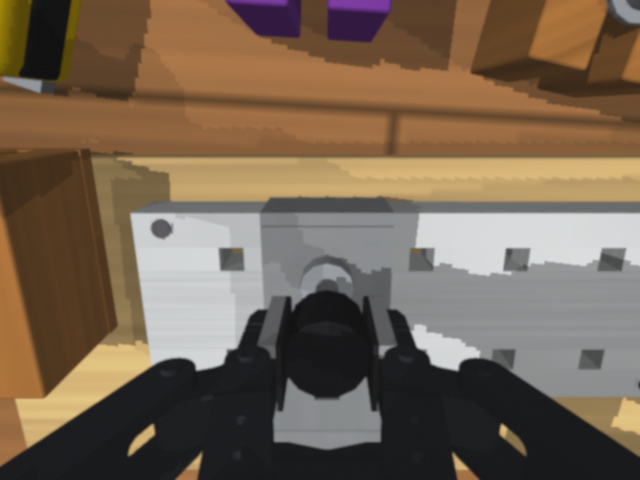

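The carriage covers the second hole. One hole (231,259) stays on the saw-guide side, and the middle hole (421,259) is uncovered. I'll correct by about -0.7 mm along the rail, then lower.

```bash
python3 -m handwheel '[[[0,0.0007,0,0],[0,0,0,0],[0,0,0.006,0],[0,0,0.006,0],[0,0,0,0]]]'
python3 -m handwheel '[[[0,0,0.004,0],[0,0,0.003,0],[0,0,0,0],[0,0,0,0],[0,0,0,0]]]'
```

```text
time_s: 10.47
position: [0.5259, -0.0406, 0.1202]
tool_rot: [[0.999, 0.054, 0.001], [0.054, -0.999, 0.001], [0.001, -0.001, -1.0]]
ft_force: [4.9, 3.1, -1.9]
grip_width: 0.0261
time_s: 10.88
position: [0.526, -0.0407, 0.1143]
tool_rot: [[0.999, 0.054, 0.001], [0.054, -0.999, 0.0], [0.001, -0.0, -1.0]]
ft_force: [5.5, 1.5, 0.8]
grip_width: 0.0263
```

```bash
python3 -m handwheel '[[[0,0,0.003,0],[0,0,0.002,0],[0,0,0,0],[0,0,0,0]]]' 0 80
python3 -m handwheel '[[[0,0,0.002,0],[0,0,0,0],[0,0,0,0],[0,0,0,0]]]'
```

```text
time_s: 11.22
position: [0.5261, -0.0409, 0.1112]
tool_rot: [[0.999, 0.054, 0.003], [0.054, -0.999, -0.001], [0.003, 0.001, -1.0]]
ft_force: [-1.7, 2.9, 20.7]
grip_width: 0.0258
time_s: 11.55
position: [0.5263, -0.0409, 0.1111]
tool_rot: [[0.999, 0.054, 0.005], [0.054, -0.999, -0.002], [0.005, 0.002, -1.0]]
ft_force: [-6.4, 4.1, 37.7]
grip_width: 0.0256
```

```bash
python3 -m handwheel '[[[0,0,-0.0015,0],[0,0,0,0],[0,0,0,0],[0,0,0,0]]]'
python3 - <<'E'
from h import *
c,im,d=snap("wrist","w9"); s=env.observe(); print(s["time_s"],np.round(s["position"],4),np.round(s["ft_force"],1))
K,R,t=c
z=d; v,u=np.mgrid[0:480,0:640]
P=np.stack([(u-K[0,2])/K[0,0]*z,(v-K[1,2])/K[1,1]*z,z],-1)@R+(-R.T@t)
J=(P[...,:2]-[.5181,-.0913])@np.array([[.9984,-.0565],[.0565,.9984]])
m=(z>0)&(P[...,2]>.115)&(P[...,2]<.135)&(np.hypot(J[...,0]-.01,J[...,1]-.05)<.010)
print("knob top z",m.sum(),np.percentile(P[m][:,2],[5,25,50,75,95]).round(4))
m=(z>0)&(abs(P[...,2]-.075)<.004)&(J[...,0]>.028)&(J[...,0]<.06)
print("carriage y range",np.percentile(J[m][:,1],[1,99]).round(4), "z",np.median(P[m][:,2]).round(4))
m=(z>0)&(abs(P[...,2]-.048)<.003)&(abs(J[...,0]-.025)<.006)&(abs(J[...,1])<.14); print("rail z",np.median(P[m][:,2]))
c,im,d=snap("top","top9")
for n,u,v in(("rest",387,243),): cv2.imwrite("pics/crop9.png",cv2.resize(im[170:360,260:500,::-1],None,fx=3.3,fy=3,interpolation=cv2.INTER_CUBIC))
E
```

```text
time_s: 11.88
position: [0.5262, -0.0409, 0.1112]
tool_rot: [[0.999, 0.054, 0.004], [0.054, -0.999, -0.001], [0.004, 0.001, -1.0]]
ft_force: [-3.0, 2.9, 25.4]
grip_width: 0.0262
11.9333 [ 0.5262 -0.0409  0.1112] [-1.9  3.7 25. ]
knob top z 2829 [0.1214 0.1219 0.1223 0.1226 0.1232]
carriage y range [0.0199 0.0792] z 0.0753
rail z 0.0484477008177118
```

View pics/w9.png

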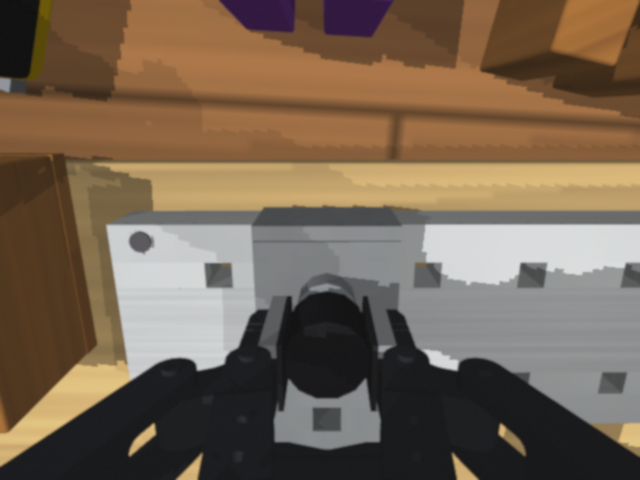

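The knob top is at z=0.1223 (0.122 when home), and the carriage spans 20–79 mm, so it is centred at 50 mm. The knob (327,345) is held between the jaws with about 25 N pressing down on the hard stop. Handing in.

```bash
python3 -c "
from rig import env
print(env.observe()['ft_force']); print(env.close_job())"
```

```text
[-3.04084956  2.01674545 24.8196565 ]
the job is handed in; nothing more can be done
None
```

I parked the safety pin in the oak rest and moved the carriage one hole towards the saw guide. I handed the job in at about 12 s with the knob still gripped and pressed fully down.

- **Pin:** after I let go, the depth image showed it upright in the notch. Its grip top was at 0.120 m and its collar top at 0.079 m, so it rests on the collar.
- **Carriage:** it spans 20–79 mm along the rail, so it is centred at about +50 mm on the next hole.
- **Plunger:** the knob top measured 0.1223 m against 0.122 m when home, with about 25 N pressing on the hard stop.
- **Force peak:** while pressing, the push briefly reached 37.7 N at the fingers, so I backed it off to 25 N.
- **Small disagreement:** the tool travelled 4.8 mm from where I gripped the knob to the stop, against the nominal 6 mm. The camera height and the hard stop both show it fully home.
- **Other things on the bench:** I saw no contact with the bystanders in the wrist views. I took a final top picture but did not look at it.

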